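# Tighten the column clamp screw with the T-handle hex key

### The job

The clamp that holds the chromatography column has one deeply recessed cap screw that is still loose. Take the larger T-handle hex key from its stand, push it fully home in the screw's hex socket before turning, then turn the screw clockwise until it is tight against its stop. Leave the key standing fully home in the screw, let go of it, and do not disturb the smaller key, the bottle or the jar.

Things in the scene. Friction and masses are not known exactly. Their poses are not given: they have to be found in the camera images.
- key: The larger T-handle hex key, loose, 0.18 to 0.29 kg, upright in its stand at the start. Origin: centre of the tip's underside; z up the shaft. Steel shaft: hexagon 17 mm across flats, z = 0 to 45 mm (lowest 2 mm is 15.4 mm), two flats facing along x and -x, then round 14 mm. Grey handle bar on top: 22 mm thick along x, 74 mm long along y, z = 90 to 114 mm. The same after a half turn.
- key_grip (a point): Centre of the larger key's handle bar, 102 mm above its tip on the shaft axis; same axes as the key. Pinch the bar across its 22 mm thickness (along x).
- key_stand: Fixed white stand of the larger key, 60 x 60 x 50 mm high, origin at the centre of its underside. Square hole 22.5 mm wide, 40 mm deep, in the middle of its top: the key's tip rests 10 mm above the table and its handle bar is 100 to 124 mm above the table.
- small_key: Smaller T-handle hex key (10 mm hex, bar 22 x 54 x 24 mm high), same build and height, too small for the screw; stands in its own like stand at least 120 mm away. Leave alone. Origin at the tip, z up the shaft.
- clamp: Fixed column clamp, origin on the table straight below the screw axis. Base plate 12 mm thick, x = -40 to 160, y = -70 to 70 mm. At x = y = 0 a 64 x 64 mm block, top 65 mm up, with a round vertical bore 37 mm wide that holds the screw. A steel column, up to 53 mm thick, lies along y (+-127 mm) at x = 78 mm, its axis 47 mm up; strap over it, top 77 mm up.
- bore_mouth (a point): Centre of the bore's mouth, on the block's top face, 65 mm above the table, on the screw axis.
- socket_floor (a point): Centre of the floor of the screw's hex socket, 45 mm above the table, z up; the key's origin is here when fully home. Socket 18 mm across flats, 14 mm deep, no chamfer; the head's flat top is 6 mm below the block's top. The key fits every 60 degrees with 6 degrees of play either way; the hexagon's angle is arbitrary, NOT given by this frame nor by the screw angle; find it by feel.
- screw_rim (a point): Point on the rim of the screw head's top, 14 mm from the axis; turns with the screw. Tells nothing of the hexagon's angle.
- screw (a joint): Turn of the screw, rad; grows as it is turned clockwise seen from above. Starts loose, between 0 and 0.7; tight at a hard stop at 2.0. It needs about 0.1 N m to turn and stays where it is left. It does not move down as it turns.
- amber_bottle: Loose amber glass bottle, 72 mm diameter, 150 mm high, origin at the centre of its underside. Leave alone.
- jar: Loose glass jar, 60 mm diameter, 65 mm high, origin at the centre of its underside. Leave alone.
There are look-alikes about, which are no part of the job. What is shaped like the key but black is not meant.

How it is judged (in metres and radians):
On the way:
1. the larger key is fully home in the socket while the screw has not yet been turned (rim moved less than 6 mm, about 25 degrees) (z of key in the frame of socket_floor below 0.003 m and horizontal distance between key and socket_floor below 0.003 m and angle between key's own z axis and vertical below 0.2 rad and distance of screw_rim from where it was at the start of the episode below 0.006 m), for 0.2 s.
At the end, for the whole second after the job is handed in: The screw stands within 0.12 rad of its stop (joint above 1.88), and the larger key stands at rest, released, in its socket: tip within 3 mm of the socket floor in height and sideways, leaning less than 0.2 rad (z of key in the frame of socket_floor below 0.003 m and horizontal distance between key and socket_floor below 0.003 m and angle between key's own z axis and vertical below 0.2 rad and value of joint screw above 1.88 rad and linear speed of key below 0.02 m/s and contact force between key and the fingers below 0.05 N); the robot touches nothing.
It fails at once if the smaller key is moved more than 30 mm (distance of small_key from where it was at the start of the episode above 0.03 m).
It fails at once if the bottle is moved more than 30 mm (distance of amber_bottle from where it was at the start of the episode above 0.03 m).
It fails at once if the jar is moved more than 30 mm (distance of jar from where it was at the start of the episode above 0.03 m).
It also fails if it takes over 72 s, if anything falls off the work surface, if the arm or the gripper's body presses on something with over 40 N, if the wrist force passes 120 N, or if a joint passes its speed limit or range.

### The arm

A 6-joint arm with a two-finger parallel gripper is mounted at the origin on the work surface. World frame = base frame: x ahead of the robot, y to its left, z up, the work surface at z = 0. Lengths are in m, angles in degrees, forces in N, time in s.
With the tool pointing down it reaches from about 0.4 to 0.825 m from the base axis. Payload 7 kg.
Tool frame: the origin (TCP) lies on the centre line of the jaws, within the pads' length; the fingertips stand 8 mm ahead of it and the grasp point (between the pads) lies 11 mm behind it; z points along the fingers, y is the line along which they close (so a half turn about z gives the same grasp; the last joint's range is limited). The gripper opens to 88 mm and grips with 3 to 60 N. Pads are 19 mm wide; open, the fingers measure 130 mm over their backs; the gripper's body (78 mm by 193 mm) begins 47 mm behind the grasp point.
Start: joints at [92.195, 20.546, 0.682, 0, -70.136, -16.507], TCP at [0.167, 0.654, 0.235] pointing down, gripper open.
Joint ranges: [-176.03, 176.03], [-82.01, 121.73], [-58.28, 71.71], [-173.87, 95.51], [-174.79, -0.11], [-173.66, 173.66]. Speed limits (degrees/s): [136.94, 136.94, 172.46, 180, 180, 180].

### API

Orientations are given as [roll, pitch, yaw] about the fixed x, y, z axes, in that order (R = Rz(yaw) Ry(pitch) Rx(roll)).
In Python, from plant import ctrl, vision gives the robot as it stands. The module is installed in compiled form; this text tells all that it offers.
- The arm moves only by the tool move_arm, never from a script. Its argument "moves" is one flat list of numbers, 7 for each row, row after row: the finger opening in cm, from 0 to 8.76, then the shift along the tool's x, y, z in cm, then the turn, a rotation vector about the tool's x, y, z in rad. A call has 1 to 8 rows; each row shifts and turns the commanded pose from where the row before left it, along the tool's axes as they then stand; what a row does not reach is not made up. A row lasts 1/10 s, in which the tool goes at most 50 mm and 8.59 degrees, less where a joint would pass 70% of its speed; a pose out of reach is approached as far as the arm can. A call with a gripper value outside its range is refused whole. The fingers move at their own pace and stop on an object; the grip force is fixed at half the most. Time passes only in rows, so rows that do not move let the fingers close. It gives the time, the measured TCP pose, the force, the opening and the grip force at its end, in the units of the state.
- ctrl.get_obs(): the state, without advancing time (a new reading comes with each control period).
- vision.snapshot(name): name is "side" or "top"; returns (picture, depth): 400x640x3 uint8, red, green, blue; 400x640 float32, m along the optical axis (not along the pixel's ray), 0 where there is no reading.
- vision.camera_model(name): a dict with "vertical_fov" (degrees; the focal length in pixels is half the picture's height over the tangent of half this angle, whatever the lens; pixels are square), "cx", "cy" (the principal point, pixels), "cam_to_world" (4x4, takes a point from camera to world coordinates). Camera axes: x right, y down, z forward; pixel columns grow to the right and rows downward; lengths in m; the calibration is good to about 2 mm. A picture is of the moment at which its call begins. camera_model takes no time and is no camera call.
- ctrl.close_job(): hands the job in; it is judged then, once.
The state is a dict: "clock": time; "joint_pos": joint angles; "qvel": joint speeds; "tau": joint torques, N m; "tool_pos": TCP position; "orientation": TCP orientation; "force": force on the tool from outside, world axes, zero at the start; "moment": the same for the moment, N m; "opening": finger opening in m; "gripper_force": force on a finger pad.
Only numpy, scipy, OpenCV 4.12 (cv2) and the standard library are available. Lean on these libraries where they do the work, as an engineer would, in place of code of your own. Each camera call takes 0.05 s, during which the arm holds its last target. There are 200 camera calls.

## Working session

There is one attempt and no reset: what is moved stays moved. The work goes in short steps, Python scripts to look and compute and a tool call to move; the robot and the scene stay as the last step left them, time stands still between calls to the robot, and variables do not carry over. Pictures are saved under pics/ and viewed, at most 10 in all, crops included, and the job is handed in when it is done.

Besides the shell and the picture viewer there is one more tool, called after "Emit:" as name(argument=value, ...) on one line, values as JSON. move_arm: Moves the arm, as the interface text tells. Its arguments: {"type":"object","properties":{"moves":{"type":"array"}},"required":["moves"]}

```bash
mkdir -p pics; cat > h.py <<'E'
import numpy as np, cv2
from plant import ctrl, vision
def snap(n):
    p,d=vision.snapshot(n); m=vision.camera_model(n)
    return p,d,m
def foc(m,H=400): return H/2/np.tan(np.radians(m["vertical_fov"])/2)
def ray(m,u,v):
    T=np.array(m["cam_to_world"]); f=foc(m)
    d=T[:3,:3]@np.array([(u-m["cx"])/f,(v-m["cy"])/f,1.]); return T[:3,3],d
def onz(m,u,v,z):
    o,d=ray(m,u,v); return o+d*(z-o[2])/d[2]
def pts(m,D):
    v,u=np.mgrid[:D.shape[0],:D.shape[1]]; f=foc(m); T=np.array(m["cam_to_world"])
    c=np.stack([(u-m["cx"])/f*D,(v-m["cy"])/f*D,D],-1); return c@T[:3,:3].T+T[:3,3]
def save(n,p): cv2.imwrite("pics/"+n,p[...,::-1])
E
python3 - <<'E'
from h import *
np.set_printoptions(precision=3,suppress=True)
for n in("side","top"):
    p,d,m=snap(n); save(n+"0.png",p); np.savez(n+"0.npz",p=p,d=d); print(n,m["vertical_fov"],m["cx"],m["cy"],np.array(m["cam_to_world"]),(d>0).mean())
print(ctrl.get_obs())
E
```

```text
side 51.13609573140167 319.29332265719836 207.3657775267449 [[ 0.751 -0.367  0.549  0.017]
 [-0.66  -0.402  0.635 -0.655]
 [-0.012 -0.839 -0.544  0.69 ]
 [ 0.     0.     0.     1.   ]] 0.99613671875
top 42.919405873391185 325.29672316655325 197.3398905112396 [[-0.024 -0.994  0.106  0.474]
 [-1.     0.024  0.006  0.027]
 [-0.008 -0.106 -0.994  1.44 ]
 [ 0.     0.     0.     1.   ]] 0.99586328125
{'clock': 0.1, 'joint_pos': array([ 92.196,  20.587,   0.638,  -0.02 , -70.137, -16.508]), 'qvel': array([ 0.067, -0.109,  0.099,  0.015,  0.125, -0.049]), 'tau': array([ -0.001, -58.416,  29.375,   7.016,   0.01 ,  -0.   ]), 'tool_pos': array([0.167, 0.654, 0.234]), 'orientation': array([179.912,  -0.007, -14.318]), 'force': array([-1.072, -0.165, -0.312]), 'moment': array([-0.026,  0.006, -0.031]), 'gripper_force': 0.0, 'opening': 0.08787254604153369}
```

View pics/side0.png

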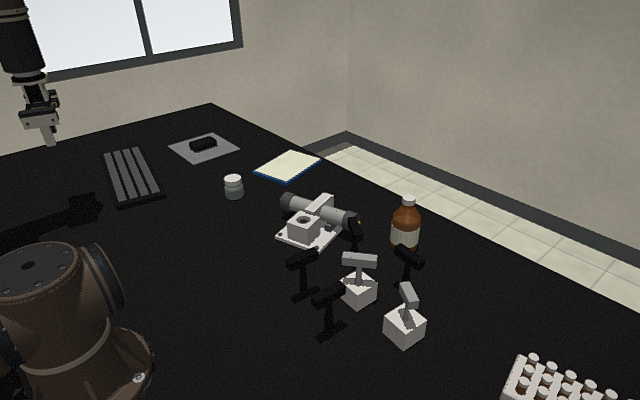

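View pics/top0.png

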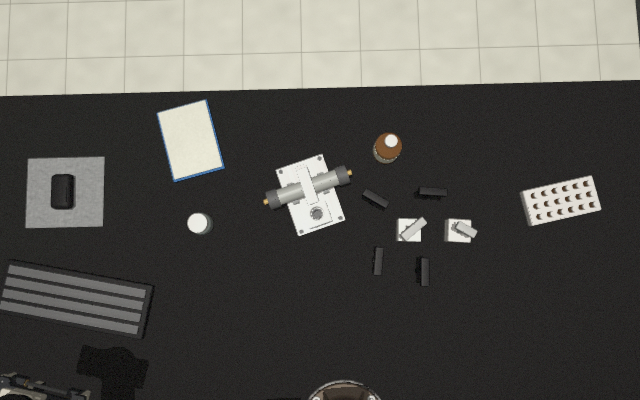

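Side view: two grey-bar keys in white stands at (360,261) and (409,296), four black look-alikes at (303,259), (328,295), (408,257), (355,225), and the clamp block at (304,225).
Top view: the grey bars are at (413,229) and (464,229), the black ones at (376,199), (432,191), (378,261) and (425,271), and the clamp bore is at (317,213). The larger key should be the longer grey bar, so I'll measure both.

```bash
python3 - <<'E'
from h import *
np.set_printoptions(precision=4,suppress=True)
out=[]
for n,rois in(("top",[(385,205,445,255),(445,205,490,255)]),("side",[(335,245,385,315),(380,275,430,355)])):
    z=np.load(n+"0.npz");p,d=z["p"],z["d"];m=vision.camera_model(n);P=pts(m,d)
    for (a,b,c,e) in rois:
        S=P[b:e,a:c].reshape(-1,3);
        bar=S[(S[:,2]>.108)&(S[:,2]<.14)]; top=S[(S[:,2]>.04)&(S[:,2]<.06)]
        r=cv2.minAreaRect((bar[:,:2]*1000).astype(np.float32)); r2=cv2.minAreaRect((top[:,:2]*1000).astype(np.float32))
        print(n,"bar",r,np.median(bar[:,2]),len(bar),"stand",r2,np.median(top[:,2]))
z=np.load("top0.npz");p,d=z["p"],z["d"];m=vision.camera_model("top");P=pts(m,d)
S=P[150:240,265:350].reshape(-1,3); 
blk=P[195:235,295:340].reshape(-1,3); t=blk[(blk[:,2]>.06)&(blk[:,2]<.07)]
print("block",cv2.minAreaRect((t[:,:2]*1000).astype(np.float32)),np.median(t[:,2]))
print("bore",onz(m,317,213,.065),"bottle",onz(m,390,142,.15),"jar",onz(m,198,223,.065))
col=S[(S[:,2]>.068)&(S[:,2]<.09)];print("col",cv2.minAreaRect((col[:,:2]*1000).astype(np.float32)))
save("c1.png",np.hstack([cv2.resize(p[180:260,370:490],None,fx=4,fy=4,interpolation=2),cv2.resize(p[165:245,275:355],None,fx=4,fy=4,interpolation=2)]))
E
```

```text
top bar ((560.452880859375, -166.87991333007812), (104.78993225097656, 73.6668472290039), 36.75681686401367) 0.12400588964456905 267 stand ((527.7191162109375, -191.46119689941406), (60.27104187011719, 60.14259719848633), 87.17249298095703) 0.05034311641837652
top bar ((523.275146484375, -326.6581115722656), (54.53846740722656, 23.520309448242188), 58.313968658447266) 0.12404288646914796 202 stand ((522.8367309570312, -326.78033447265625), (60.822998046875, 60.09894943237305), 85.19151306152344) 0.050787878031472555
side bar ((489.04248046875, -219.72671508789062), (117.29342651367188, 73.87178039550781), 36.30493927001953) 0.11999482321031224 510 stand ((547.5223388671875, -152.64895629882812), (168.54505920410156, 78.57847595214844), 62.26219177246094) 0.049329775847043456
side bar ((520.981689453125, -327.7270202636719), (55.435367584228516, 22.25165367126465), 58.9578857421875) 0.12253706323659203 346 stand ((563.0912475585938, -309.4350891113281), (171.2720489501953, 80.32710266113281), 23.480560302734375) 0.04919672797778896
block ((592.9293212890625, 69.4552993774414), (98.72499084472656, 73.05248260498047), 18.91823959350586) 0.0650399416517553
bore [0.5784 0.0587 0.065 ] bottle [ 0.7508 -0.1355  0.15  ] jar [0.5591 0.3817 0.065 ]
col ((651.7710571289062, 82.27256774902344), (182.01805114746094, 188.92262268066406), 61.563228607177734)
```

View pics/c1.png

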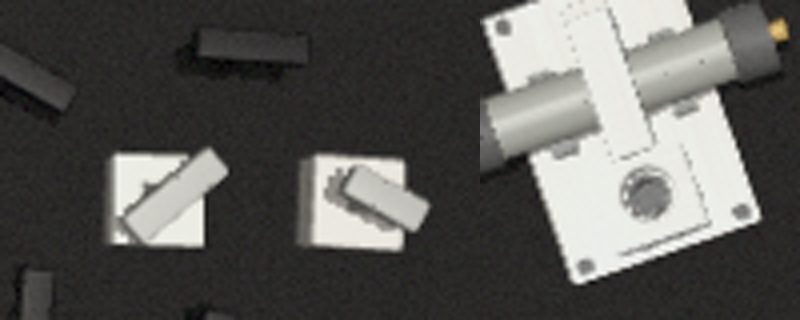

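The crop confirms the left grey key (top view 413,229) as the larger, with the longer bar; the right one measures 54 x 23 mm. The bore shows at about top view (316,213).

```bash
python3 - <<'E'
from h import *
np.set_printoptions(precision=4,suppress=True)
for n,s in(("top",(413,229)),("side",(360,260))):
    z=np.load(n+"0.npz");p,d=z["p"],z["d"];m=vision.camera_model(n);P=pts(m,d)
    M=((P[...,2]>.117)&(P[...,2]<.13)&(np.hypot(P[...,0]-.527,P[...,1]+.19)<.06)&(p.max(2)>80)).astype(np.uint8)
    r=cv2.minAreaRect((P[M>0][:,:2]*1000).astype(np.float32));S=P[M>0]
    q,w=np.linalg.eigh(np.cov(S[:,:2].T));print(n,"bar",r,S.mean(0),np.degrees(np.arctan2(w[1,1],w[0,1])),M.sum())
    # bore: block-top pixels near bore
    c=np.array([.578,.059]); R=np.hypot(P[...,0]-c[0],P[...,1]-c[1])
    T=(abs(P[...,2]-.065)<.004)&(R<.055)
    r=cv2.minAreaRect((P[T][:,:2]*1000).astype(np.float32));print("block",r)
    H=((P[...,2]<.0625)&(R<.024)).astype(np.uint8)
    cs,_=cv2.findContours(H,cv2.RETR_EXTERNAL,cv2.CHAIN_APPROX_NONE);k=max(cs,key=cv2.contourArea)
    e=cv2.fitEllipse(k);print("ell",e,onz(m,*e[0],.065), H.sum())
    Q=P[H>0];print("depths",np.percentile(Q[:,2],[5,25,50,75,95]))
    # base plate orientation
    B=(abs(P[...,2]-.012)<.003)&(np.hypot(P[...,0]-.63,P[...,1]-.08)<.15)
    print("plate",cv2.minAreaRect((P[B][:,:2]*1000).astype(np.float32)))
E
```

```text
top bar ((527.5941772460938, -191.36456298828125), (22.586559295654297, 73.6647720336914), 38.684234619140625) [ 0.5275 -0.1907  0.1242] 128.27798818382175 241
block ((578.2662353515625, 59.48955535888672), (63.62982940673828, 63.472469329833984), 17.23263168334961)
ell ((316.8600158691406, 213.01083374023438), (13.245555877685547, 13.995383262634277), 99.34413146972656) [0.5784 0.059  0.065 ] 153
depths [0.04   0.0442 0.0501 0.0589 0.0617]
plate ((629.1238403320312, 88.71688842773438), (232.50393676757812, 252.8272705078125), 26.77456283569336)
side bar ((526.1348266601562, -192.2415771484375), (24.546297073364258, 73.4976577758789), 38.132537841796875) [ 0.5255 -0.1939  0.1229] 127.51811364076212 258
block ((576.5269775390625, 58.070152282714844), (67.18510437011719, 65.82683563232422), 18.21866226196289)
ell ((303.46649169921875, 219.7617645263672), (6.938344955444336, 13.290153503417969), 84.53949737548828) [0.5762 0.0566 0.065 ] 84
depths [0.0492 0.0558 0.0581 0.0596 0.062 ]
plate ((599.0596313476562, 64.9985122680664), (129.64053344726562, 140.8444366455078), 17.439271926879883)
```

List of candidates, in top-view pixels:
- **Grey bars:** (413,229) is 74 mm long, so it is the key. (464,229) is 54 mm long, so it is the small key.
- **Black look-alikes:** (376,199), (432,191), (378,261) and (425,271).

The key bar is at about (0.527,-0.191), its top at 0.124 m as expected, with its long axis at 128°. The bore is at (0.578,0.059). Setting out.

Emit:
move_arm(moves=[8.7, 2.5, 3.3, 0, 0, 0, 0, 8.7, 2.5, 3.3, 0, 0, 0, 0, 8.7, 2.5, 3.3, 0, 0, 0, 0, 8.7, 2.5, 3.3, 0, 0, 0, 0, 8.7, 2.5, 3.3, 0, 0, 0, 0, 8.7, 2.5, 3.3, 0, 0, 0, 0, 8.7, 2.5, 3.3, 0, 0, 0, 0, 8.7, 2.5, 3.3, 0, 0, 0, 0])

```text
clock: 0.9
tool_pos: [0.2956, 0.3469, 0.2344]
orientation: [180.0, 0.0, -14.3]
force: [0.0, 0.4, 0.8]
opening: 0.0869
gripper_force: 0.0
```

Emit:
move_arm(moves=[8.7, 2.5, 3.3, 0, 0, 0, 0, 8.7, 2.5, 3.3, 0, 0, 0, 0, 8.7, 2.5, 3.3, 0, 0, 0, 0, 8.7, 2.5, 3.3, 0, 0, 0, 0, 8.7, 2.5, 3.3, 0, 0, 0, 0, 8.7, 2.5, 3.3, 0, 0, 0, 0, 8.7, 2.5, 3.3, 0, 0, 0, 0, 5, 0, 0, 0, 0, 0, 0])

```text
clock: 1.7
tool_pos: [0.4084, 0.0779, 0.2343]
orientation: [179.9, 0.0, -14.6]
force: [-0.4, 0.0, 0.3]
opening: 0.0833
gripper_force: 0.0
```

Emit:
move_arm(moves=[5, 3.0, 3.85, 0, 0, 0, 0, 5, 3.0, 3.85, 0, 0, 0, 0, 5, 3.0, 3.85, 0, 0, 0, 0, 5, 3.0, 3.85, 0, 0, 0, 0, 5, 3.0, 3.85, 0, 0, 0, 0, 5, 3.0, 3.85, 0, 0, 0, 0, 5, 0, 0, 0, 0, 0, 0.14, 5, 0, 0, 0, 0, 0, 0.14])

```text
clock: 2.5
tool_pos: [0.5252, -0.1878, 0.2333]
orientation: [179.9, 0.1, -30.8]
force: [-0.2, 0.5, -0.0]
opening: 0.0502
gripper_force: 0.0
```

Emit:
move_arm(moves=[5, 0, 0, 0, 0, 0, 0.14, 5, 0, 0, 0, 0, 0, 0.14, 5, 0, 0, 0, 0, 0, 0.09, 5, 0, 0, 0, 0, 0, 0, 5, 0, 0, 0, 0, 0, 0])

```text
clock: 3.0
tool_pos: [0.5252, -0.1862, 0.2343]
orientation: [180.0, 0.0, -51.4]
force: [0.3, -0.6, 0.2]
opening: 0.0501
gripper_force: 0.0
```

```bash
cat > rel.py <<'E'
import sys
from h import *
# usage: rel.py x y z yaw -> remaining shift in tool axes (cm), rad
x,y,z,yaw=map(float,sys.argv[1:5]);o=ctrl.get_obs();p=o["tool_pos"];w=np.radians(o["orientation"][2])
d=np.array([x,y,z])-p;e=(np.degrees(w)-yaw+180)%360-180
print("pos",p,"ori",o["orientation"],"j6",o["joint_pos"][5],"F",o["force"],"M",o["moment"])
print("shift cm",100*(d[0]*np.cos(w)+d[1]*np.sin(w)),100*(d[0]*np.sin(w)-d[1]*np.cos(w)),-100*d[2],"rot",np.radians(e))
E
python3 rel.py .5272 -.1913 .101 -51.7
```

```text
pos [ 0.52518103 -0.18621887  0.23434587] ori [ 1.79986168e+02  1.92073217e-02 -5.13731821e+01] j6 38.02437418459395 F [ 0.31981262 -0.57300341  0.18630138] M [0.03141474 0.02744481 0.02962234]
shift cm 0.5229852428523071 0.15945938253947942 13.334587123884237 rot 0.005704048548973928
```

Emit:
move_arm(moves=[5, 0.5, 0.15, 3.5, 0, 0, 0.006, 5, 0, 0, 3.5, 0, 0, 0, 5, 0, 0, 3, 0, 0, 0, 5, 0, 0, 2, 0, 0, 0, 5, 0, 0, 1.35, 0, 0, 0, 5, 0, 0, 0, 0, 0, 0, 5, 0, 0, 0, 0, 0, 0])

```text
clock: 3.7
tool_pos: [0.5273, -0.1914, 0.1013]
orientation: [180.0, -0.0, -51.8]
force: [0.2, 0.3, 0.2]
opening: 0.05
gripper_force: 0.0
```

```bash
python3 rel.py .5272 -.1913 .101 -51.7; python3 - <<'E'
from h import *
print(ctrl.get_obs()["joint_pos"])
p,d,m=snap("side");save("g1.png",cv2.resize(p[200:330,270:440],None,fx=4,fy=4))
E
```

```text
pos [ 0.52734286 -0.19142384  0.10132259] ori [ 1.79980372e+02 -2.26066866e-03 -5.18006847e+01] j6 38.136700934854794 F [0.24703552 0.27929446 0.16548548] M [ 0.03312939 -0.05957678 -0.00592405]
shift cm -0.018566662811610082 0.0035683095986932516 0.03225918285342244 rot -0.0017572792399094908
[ 5.06318322e-02  1.70219271e+01 -2.37458775e+01  1.83521503e-02
 -4.92462361e+01  3.81367009e+01]
```

View pics/g1.png

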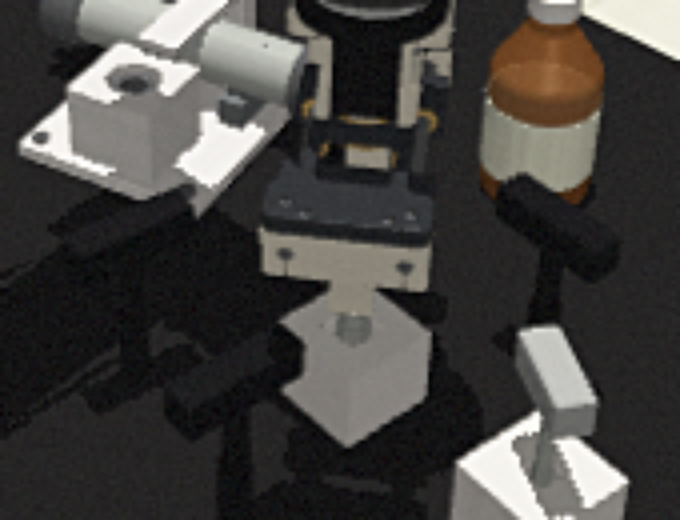

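The fingers (crop 350,290) straddle the grey bar above its white stand, clear of the black keys and the small key. Closing, then lifting.

Emit:
move_arm(moves=[0, 0, 0, 0, 0, 0, 0, 0, 0, 0, 0, 0, 0, 0, 0, 0, 0, 0, 0, 0, 0, 0, 0, 0, 0, 0, 0, 0, 0, 0, 0, 0, 0, 0, 0, 0, 0, 0, 0, 0, 0, 0])

```text
clock: 4.35
tool_pos: [0.5273, -0.1915, 0.1014]
orientation: [-180.0, -0.0, -51.9]
force: [0.2, 0.5, 2.8]
opening: 0.0218
gripper_force: 30.0
```

Emit:
move_arm(moves=[0, 0, 0, -1, 0, 0, 0, 0, 0, 0, -2, 0, 0, 0, 0, 0, 0, -2.5, 0, 0, 0, 0, 0, 0, -3, 0, 0, 0, 0, 0, 0, -3, 0, 0, 0, 0, 0, 0, -1, 0, 0, 0, 0, 0, 0, 0, 0, 0, 0])

```text
clock: 5.05
tool_pos: [0.5277, -0.1915, 0.2276]
orientation: [-179.9, -0.1, -51.9]
force: [0.0, 0.1, -2.7]
opening: 0.0219
gripper_force: 30.0
```

```bash
python3 rel.py .578 .059 .24 -51.7
```

```text
pos [ 0.52767148 -0.19148465  0.22758589] ori [-1.79863542e+02 -1.02310504e-01 -5.19017742e+01] j6 38.06827494212992 F [ 0.03886046  0.11677489 -2.66319205] M [0.06298576 0.03778556 0.01465864]
shift cm -16.606665367089068 -19.415814929758923 -1.2414109888352813 rot -0.0035216248817120915
```

Emit:
move_arm(moves=[0, -1.6, -1.9, 0, 0, 0, 0, 0, -2.5, -2.9, 0, 0, 0, 0, 0, -2.5, -2.9, 0, 0, 0, 0, 0, -2.5, -2.9, 0, 0, 0, 0, 0, -2.5, -2.9, 0, 0, 0, 0, 0, -2.5, -2.9, 0, 0, 0, 0, 0, -1.7, -2.0, 0, 0, 0, 0, 0, -0.8, -1.0, 0, 0, 0, 0])

```text
clock: 5.85
tool_pos: [0.5767, 0.0608, 0.2238]
orientation: [179.8, 0.1, -51.8]
force: [-0.4, 0.1, -1.4]
opening: 0.0215
gripper_force: 30.0
```

Emit:
move_arm(moves=[0, 0, 0, 1, 0, 0, 0, 0, 0, 0, 2, 0, 0, 0, 0, 0, 0, 1, 0, 0, 0, 0, 0, 0, 0, 0, 0, 0, 0, 0, 0, 0, 0, 0, 0])

```text
clock: 6.35
tool_pos: [0.5773, 0.0581, 0.186]
orientation: [180.0, -0.0, -51.9]
force: [0.3, -0.8, -1.4]
opening: 0.022
gripper_force: 30.0
```

```bash
python3 rel.py .578 .059 .19 -51.7; python3 - <<'E'
from h import *
for n in("side","top"):
    p,d,m=snap(n); np.savez(n+"1.npz",p=p,d=d)
    if n=="side": A=cv2.resize(p[160:250,260:350],None,fx=5,fy=5)
    else: B=cv2.resize(p[180:240,285:345],(450,450))
save("h1.png",A)
E
```

```text
pos [0.57728853 0.05805935 0.18595412] ori [ 1.79953044e+02 -6.67650466e-03 -5.19388235e+01] j6 12.993298393487839 F [ 0.31085727 -0.75007355 -1.40056891] M [ 0.09314369 -0.03261095  0.01377121]
shift cm -0.030200337693898453 -0.11400928396647812 -0.40458802712792785 rot -0.004168256459206761
```

View pics/h1.png

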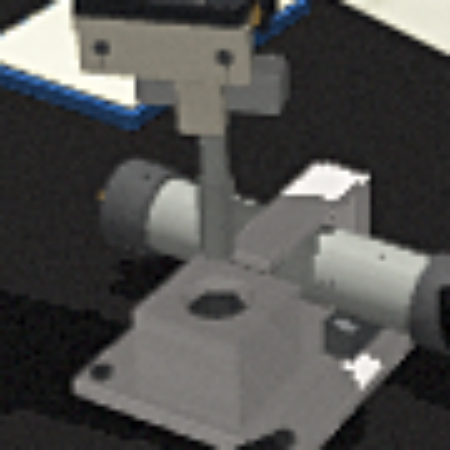

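The key hangs vertically with its tip at crop (216,262), in line with the bore at (216,303). I'll lower it to just above the screw head.

Emit:
move_arm(moves=[0, -0.03, -0.1, 1, 0, 0, 0, 0, 0, 0, 1, 0, 0, 0, 0, 0, 0, 0.8, 0, 0, 0, 0, 0, 0, 0.4, 0, 0, 0, 0, 0, 0, 0, 0, 0, 0])

```text
clock: 6.95
tool_pos: [0.5775, 0.0596, 0.153]
orientation: [179.9, 0.0, -51.9]
force: [-0.1, -0.3, -2.0]
opening: 0.0218
gripper_force: 30.0
```

```bash
python3 rel.py .578 .059 .1504 -51.9; python3 - <<'E'
from h import *
# shaft axis in the two views vs bore
z=np.load("side1.npz");p,d=z["p"],z["d"];m=vision.camera_model("side");P=pts(m,d)
S=P[...,2]; M=(S>.098)&(S<.125)&(np.hypot(P[...,0]-.575,P[...,1]-.056)<.025)
v,u=np.nonzero(M)
for r in np.unique(v):
    q=u[v==r]; 
    if len(q)<14: print(r,q.min(),q.max(),onz(m,(q.min()+q.max())/2,r,P[r,int(q.mean()),2])[:2],P[r,int(q.mean())])
E
```

```text
pos [0.5774761  0.05955464 0.15304783] ori [ 1.79906259e+02  2.72355284e-02 -5.18974064e+01] j6 12.929993004501178 F [-0.05313997 -0.27751826 -1.96719619] M [ 0.06423206 -0.02722982 -0.02695979]
shift cm 0.07597285100029653 -0.007000641098191409 0.264782765688909 rot 4.5267330836861486e-05
201 305 306 [0.5797237  0.04969626] [0.57878328 0.05055488 0.12494427]
202 300 306 [0.57032755 0.04819078] [0.57032755 0.04819078 0.12663514]
203 300 306 [0.57225235 0.05079685] [0.57225235 0.05079685 0.12159801]
204 300 306 [0.57044247 0.04865932] [0.57044247 0.04865932 0.12037001]
205 300 306 [0.5736646 0.0529164] [0.5736646  0.0529164  0.11394868]
206 300 306 [0.57310797 0.05237243] [0.57310797 0.05237243 0.11140927]
207 300 306 [0.57031336 0.04898314] [0.57031336 0.04898314 0.11120475]
208 300 306 [0.57091669 0.04991417] [0.57091669 0.04991417 0.10745041]
209 300 306 [0.57088346 0.05003635] [0.57088346 0.05003635 0.10435122]
210 301 305 [0.57220199 0.05187901] [0.57220199 0.05187901 0.09980593]
```

Emit:
move_arm(moves=[0, 0.08, 0, 0.15, 0, 0, 0, 0, 0, 0, 0.1, 0, 0, 0, 0, 0, 0, 0.1, 0, 0, 0, 0, 0, 0, 0, 0, 0, 0])

```text
clock: 7.35
tool_pos: [0.5784, 0.0591, 0.1506]
orientation: [-180.0, 0.0, -51.9]
force: [-0.9, 1.1, -2.5]
opening: 0.0219
gripper_force: 30.0
```

Emit:
move_arm(moves=[0, 0, 0, 0.1, 0, 0, 0, 0, 0, 0, 0.1, 0, 0, 0, 0, 0, 0, 0, 0, 0, 0])

```text
clock: 7.65
tool_pos: [0.5784, 0.0592, 0.1485]
orientation: [-180.0, 0.0, -51.9]
force: [-0.0, 0.8, -3.1]
opening: 0.0212
gripper_force: 30.0
```

```bash
python3 rel.py .578 .059 .1484 -51.9
```

```text
pos [0.57840837 0.05918441 0.14845706] ori [-1.79994546e+02  8.07388982e-03 -5.18965443e+01] j6 13.01205232137562 F [-0.04177745  0.80275811 -3.08293123] M [ 0.33336162  0.02667586 -0.07863092]
shift cm -0.010688462825138223 0.04351463092500752 0.00570623094961753 rot 6.0313295216928936e-05
```

Emit:
move_arm(moves=[0, 0, 0, 0.1, 0, 0, 0, 0, 0, 0, 0.0, 0, 0, 0])

```text
clock: 7.85
tool_pos: [0.5787, 0.0592, 0.148]
orientation: [-180.0, -0.0, -51.9]
force: [-1.6, 0.3, 2.3]
opening: 0.022
gripper_force: 30.0
```

Emit:
move_arm(moves=[0, 0, 0, 0.1, 0, 0, 0, 0, 0, 0, 0, 0, 0, 0])

```text
clock: 8.05
tool_pos: [0.5788, 0.0591, 0.1476]
orientation: [-179.9, -0.0, -51.9]
force: [-3.4, 0.2, 7.1]
opening: 0.0218
gripper_force: 30.0
```

```bash
python3 rel.py .578 .059 .1484 -51.9
```

```text
pos [0.57884519 0.05908547 0.14764152] ori [-1.79946097e+02 -4.29554181e-02 -5.18759272e+01] j6 13.008983164483205 F [-3.39607509  0.19755312  7.06656758] M [ 0.38504554  1.21838525 -0.01259781]
shift cm -0.04545492173256053 0.07176548252153402 -0.0758483829152029 rot 0.00042014875669266964
```

Contact came at 2.3 mm below the head top, so the narrow nose has entered the socket. I'll take off the side load and search for the hexagon by turning.

Emit:
move_arm(moves=[0, -0.03, 0.04, 0.05, 0, 0, 0.05, 0, 0, 0, 0, 0, 0, 0.05])

```text
clock: 8.25
tool_pos: [0.5787, 0.0594, 0.1474]
orientation: [-179.9, -0.0, -57.7]
force: [-2.7, 1.7, 7.1]
opening: 0.0216
gripper_force: 30.0
```

Emit:
move_arm(moves=[0, 0, 0, 0, 0, 0, 0.05, 0, 0, 0, 0, 0, 0, 0.05])

```text
clock: 8.45
tool_pos: [0.5787, 0.0595, 0.1474]
orientation: [-179.9, -0.0, -63.4]
force: [-2.5, 3.1, 7.9]
opening: 0.0218
gripper_force: 30.0
```

```bash
python3 rel.py .578 .059 .1484 -51.9
```

```text
pos [0.57871062 0.05952486 0.14744862] ori [-1.79864725e+02 -1.76398303e-02 -6.34439197e+01] j6 1.4143411378672575 F [-2.46203612  3.06569656  7.91978265] M [1.17473662 1.14974402 0.04181625]
shift cm 0.015178824712693901 0.08702972555821716 -0.095138242516421 rot -0.20147940667412637
```

Emit:
move_arm(moves=[0, -0.06, 0.02, 0, 0, 0, 0.05, 0, 0, 0, 0, 0, 0, 0.05])

```text
clock: 8.65
tool_pos: [0.5783, 0.0599, 0.1474]
orientation: [-179.9, -0.0, -69.2]
force: [-2.7, 1.5, 7.7]
opening: 0.0218
gripper_force: 30.0
```

Emit:
move_arm(moves=[0, 0, 0, 0, 0, 0, 0.05, 0, 0, 0, 0, 0, 0, 0.05])

```text
clock: 8.85
tool_pos: [0.5783, 0.0598, 0.1474]
orientation: [-179.9, -0.0, -74.9]
force: [-1.5, 2.0, 7.8]
opening: 0.0222
gripper_force: 30.0
```

```bash
python3 rel.py .578 .059 .1484 -51.9
```

```text
pos [0.57827945 0.05982398 0.14741438] ori [-1.79869812e+02 -3.05289605e-03 -7.48995668e+01] j6 -10.104337434808974 F [-1.53230241  2.00785139  7.75696342] M [0.81396528 0.89556158 0.05595323]
shift cm 0.07227311146625072 0.04844530774407814 -0.09856153616662755 rot -0.4014181667486974
```

Emit:
move_arm(moves=[0, -0.03, 0.01, 0, 0, 0, 0.05, 0, 0, 0, 0, 0, 0, 0.05])

```text
clock: 9.05
tool_pos: [0.5782, 0.06, 0.1474]
orientation: [-179.9, 0.0, -80.6]
force: [-1.8, 0.0, 7.2]
opening: 0.022
gripper_force: 30.0
```

Emit:
move_arm(moves=[0, 0, 0, 0, 0, 0, 0.05, 0, 0, 0, 0, 0, 0, 0.05])

```text
clock: 9.25
tool_pos: [0.5781, 0.0601, 0.1473]
orientation: [-179.9, 0.0, -86.4]
force: [-2.2, 0.8, 7.6]
opening: 0.0218
gripper_force: 30.0
```

```bash
python3 rel.py .578 .059 .1484 -51.9
```

```text
pos [0.57812337 0.06010179 0.14733106] ori [-1.79872797e+02  2.57187462e-02 -8.63643600e+01] j6 -21.598388464739074 F [-2.19396439  0.75278097  7.58743849] M [0.8523128  0.80065265 0.06654261]
shift cm 0.10917525397067923 0.01929837077351256 -0.10689441367986996 rot -0.6015165559254325
```

Emit:
move_arm(moves=[0, 0, 0.05, 0, 0, 0, 0.05, 0, 0, 0, 0, 0, 0, 0.05])

```text
clock: 9.45
tool_pos: [0.5775, 0.0601, 0.1468]
orientation: [-179.9, 0.0, -92.1]
force: [0.1, 0.3, 0.9]
opening: 0.0217
gripper_force: 30.0
```

Emit:
move_arm(moves=[0, 0, 0, 0, 0, 0, 0.05, 0, 0, 0, 0, 0, 0, 0.05])

```text
clock: 9.65
tool_pos: [0.5772, 0.06, 0.1462]
orientation: [-179.9, 0.0, -97.9]
force: [0.4, 0.3, -2.1]
opening: 0.0214
gripper_force: 30.0
```

```bash
python3 rel.py .578 .059 .1484 -51.9
```

```text
pos [0.57724325 0.06002798 0.14615745] ori [-1.79945177e+02  4.10892648e-02 -9.78513293e+01] j6 -33.08044833780035 F [ 0.4233218   0.34837813 -2.10079569] M [ 0.51726629 -0.40152744 -0.0212091 ]
shift cm 0.09149659808150004 -0.08900854470330609 -0.22425492135567104 rot -0.802001991555755
```

It dropped free at about yaw -92 to -98. Pushing down now.

Emit:
move_arm(moves=[0, 0, 0, 0.1, 0, 0, 0, 0, 0, 0, 0.2, 0, 0, 0, 0, 0, 0, 0, 0, 0, 0])

```text
clock: 9.95
tool_pos: [0.5771, 0.0599, 0.1428]
orientation: [-180.0, 0.0, -97.7]
force: [2.1, 1.1, -2.6]
opening: 0.022
gripper_force: 30.0
```

```bash
python3 rel.py .578 .059 .1364 -51.9
```

```text
pos [0.57712705 0.05994137 0.14283887] ori [-1.79970949e+02  2.20456419e-02 -9.76715521e+01] j6 -32.90002490196415 F [ 2.14478063  1.11576209 -2.63581629] M [ 0.87939672 -0.77509854  0.01381558]
shift cm 0.08164065448665847 -0.09908051390818973 0.643886637190888 rot -0.7988642885142957
```

Emit:
move_arm(moves=[0, -0.02, -0.04, 0.2, 0, 0, 0, 0, 0, 0, 0.2, 0, 0, 0, 0, 0, 0, 0.1, 0, 0, 0, 0, 0, 0, 0, 0, 0, 0])

```text
clock: 10.35
tool_pos: [0.5773, 0.06, 0.1379]
orientation: [-180.0, 0.0, -97.7]
force: [1.5, 2.2, -1.4]
opening: 0.0217
gripper_force: 30.0
```

Emit:
move_arm(moves=[0, 0, 0, 0.1, 0, 0, 0, 0, 0, 0, 0.1, 0, 0, 0, 0, 0, 0, 0, 0, 0, 0])

```text
clock: 10.65
tool_pos: [0.5774, 0.0599, 0.1363]
orientation: [-180.0, 0.0, -97.7]
force: [0.4, 1.3, 2.9]
opening: 0.0219
gripper_force: 30.0
```

```bash
python3 rel.py .578 .059 .1364 -51.9
```

```text
pos [0.57740573 0.05994349 0.13634861] ori [-1.79976727e+02  7.87491943e-03 -9.77277930e+01] j6 -32.956184906284506 F [0.43393424 1.34495584 2.86978895] M [ 1.17894137 -0.15093915 -0.01259938]
shift cm 0.0855008434456592 -0.07157443104748336 -0.005139499719028495 rot -0.7998458775841913
```

Contact is at 0.1363, exactly the expected home height. I'll press lightly, hold, then turn clockwise.

Emit:
move_arm(moves=[0, 0, 0, 0.06, 0, 0, 0, 0, 0, 0, 0, 0, 0, 0, 0, 0, 0, 0, 0, 0, 0, 0, 0, 0, 0, 0, 0, 0])

```text
clock: 11.05
tool_pos: [0.5775, 0.0599, 0.1363]
orientation: [-180.0, 0.0, -97.7]
force: [-1.9, 2.1, 8.4]
opening: 0.0221
gripper_force: 30.0
```

Emit:
move_arm(moves=[0, 0, 0, 0, 0, 0, 0.06, 0, 0, 0, 0, 0, 0, 0.06, 0, 0, 0, 0, 0, 0, 0.06, 0, 0, 0, 0, 0, 0, 0.06])

```text
clock: 11.45
tool_pos: [0.5776, 0.0599, 0.1363]
orientation: [-179.9, 0.0, -111.6]
force: [-1.0, 2.7, 7.2]
opening: 0.022
gripper_force: 30.0
```

```bash
python3 rel.py .578 .059 .1364 -51.9
```

```text
pos [0.57759919 0.05992369 0.13629639] ori [-1.79945786e+02  2.67033723e-02 -1.11603089e+02] j6 -46.842164649047774 F [-1.01636441  2.71595152  7.16782095] M [1.39603238 0.6058036  0.08633362]
shift cm 0.07112396438492775 -0.07127344776293923 -0.010360954215207774 rot -1.0420154850490702
```

Emit:
move_arm(moves=[0, 0, 0, 0, 0, 0, 0.08, 0, 0, 0, 0, 0, 0, 0.08, 0, 0, 0, 0, 0, 0, 0.08, 0, 0, 0, 0, 0, 0, 0.08, 0, 0, 0, 0, 0, 0, 0.08, 0, 0, 0, 0, 0, 0, 0.08])

```text
clock: 12.05
tool_pos: [0.5774, 0.0602, 0.1363]
orientation: [-180.0, 0.1, -139.1]
force: [-2.3, 4.1, 6.8]
opening: 0.0219
gripper_force: 30.0
```

```bash
python3 rel.py .578 .059 .1364 -51.9
```

```text
pos [0.57743468 0.06017298 0.13628408] ori [-1.79984982e+02  5.34835715e-02 -1.39145673e+02] j6 -74.38617335794662 F [-2.31742078  4.12754721  6.80154702] M [1.74055943 0.83260883 0.20838432]
shift cm 0.03396916210552882 -0.12570102736409633 -0.01159231544729522 rot -1.5227242534134953
```

Emit:
move_arm(moves=[0, 0, 0, 0, 0, 0, 0.08, 0, 0, 0, 0, 0, 0, 0.08, 0, 0, 0, 0, 0, 0, 0.08, 0, 0, 0, 0, 0, 0, 0.08, 0, 0, 0, 0, 0, 0, 0.08])

```text
clock: 12.55
tool_pos: [0.5775, 0.0603, 0.1363]
orientation: [180.0, 0.1, -162.1]
force: [-1.8, 3.8, 7.6]
opening: 0.0219
gripper_force: 30.0
```

```bash
python3 rel.py .578 .059 .1364 -51.9
```

```text
pos [0.57751561 0.06031746 0.13629977] ori [ 1.79983562e+02  7.02633034e-02 -1.62063819e+02] j6 -97.30402016130571 F [-1.79267713  3.77763362  7.61009889] M [1.89396678 0.71068041 0.14442249]
shift cm -0.005512943486498685 -0.1402607343667091 -0.010022824837868649 rot -1.9227213544599924
```

Emit:
move_arm(moves=[0, 0, 0, 0, 0, 0, 0.08, 0, 0, 0, 0, 0, 0, 0.08, 0, 0, 0, 0, 0, 0, 0.06])

```text
clock: 12.85
tool_pos: [0.5776, 0.0604, 0.1363]
orientation: [180.0, 0.1, -174.7]
force: [-1.1, 4.3, 6.7]
opening: 0.0216
gripper_force: 30.0
```

```bash
python3 rel.py .578 .059 .1364 -51.9
```

```text
pos [0.57757246 0.0603955  0.13630904] ori [ 1.79964443e+02  7.17384284e-02 -1.74659732e+02] j6 -109.90248703308367 F [-1.11145669  4.27899123  6.65165703] M [1.93371524 0.5849201  0.1272647 ]
shift cm -0.02958042275257413 -0.14292316414462283 -0.009096046739920371 rot -2.1425615191474514
```

Emit:
move_arm(moves=[0, 0, 0, 0, 0, 0, 0.06, 0, 0, 0, 0, 0, 0, 0.06, 0, 0, 0, 0, 0, 0, 0.06])

```text
clock: 13.15
tool_pos: [0.5776, 0.0604, 0.1363]
orientation: [180.0, 0.1, 175.1]
force: [-2.0, 5.6, 7.3]
opening: 0.0217
gripper_force: 30.0
```

```bash
python3 rel.py .578 .059 .1364 -51.9
```

```text
pos [0.57762178 0.06042917 0.13628901] ori [1.79950371e+02 6.89569158e-02 1.75069176e+02] j6 -120.17562377706511 F [-2.03502419  5.60944236  7.34372636] M [1.95587763 0.51527512 0.13529156]
shift cm -0.04996642933817279 -0.13913706329728243 -0.011099077832563142 rot -2.3218258808560437
```

Emit:
move_arm(moves=[0, 0, 0, 0, 0, 0, 0.06, 0, 0, 0, 0, 0, 0, 0.06, 0, 0, 0, 0, 0, 0, 0.04])

```text
clock: 13.45
tool_pos: [0.5777, 0.0604, 0.1363]
orientation: [179.9, 0.1, 165.9]
force: [-1.7, 5.2, 7.3]
opening: 0.0218
gripper_force: 30.0
```

```bash
python3 rel.py .578 .059 .1364 -51.9
```

```text
pos [0.57767133 0.06044184 0.13628271] ori [1.79936817e+02 6.46593547e-02 1.65909127e+02] j6 -129.335152934485 F [-1.69595687  5.24886318  7.30782206] M [1.90038529 0.42280689 0.13509796]
shift cm -0.06698147003003845 -0.13184404513269316 -0.011728856100068352 rot -2.4816988974519
```

Emit:
move_arm(moves=[0, 0, 0, 0, 0, 0, 0.06, 0, 0, 0, 0, 0, 0, 0.06, 0, 0, 0, 0, 0, 0, 0.04])

```text
clock: 13.75
tool_pos: [0.5777, 0.0604, 0.1363]
orientation: [179.9, 0.1, 156.7]
force: [-1.6, 3.5, 6.0]
opening: 0.0216
gripper_force: 30.0
```

```bash
python3 rel.py .578 .059 .1364 -51.9
```

```text
pos [0.57772704 0.06042974 0.13629483] ori [1.79924316e+02 5.83080534e-02 1.56739146e+02] j6 -138.50346327341347 F [-1.60713024  3.51002748  6.03784931] M [1.91342727 0.29575962 0.13059021]
shift cm -0.08154043888002376 -0.12057268104507797 -0.010517374748711394 rot -2.6417452612465517
```

Emit:
move_arm(moves=[0, 0, 0, 0, 0, 0, 0.06, 0, 0, 0, 0, 0, 0, 0.05])

```text
clock: 13.95
tool_pos: [0.5778, 0.0604, 0.1363]
orientation: [179.9, 0.1, 150.4]
force: [-0.6, 5.0, 6.0]
opening: 0.0219
gripper_force: 30.0
```

```bash
python3 rel.py .578 .059 .1364 -51.9
```

```text
pos [0.5777506  0.06039686 0.13630098] ori [1.79918668e+02 5.28805203e-02 1.50435385e+02] j6 -144.8069759950648 F [-0.59344008  5.02483562  5.9670922 ] M [1.83022242 0.29155369 0.12047285]
shift cm -0.09061452676195672 -0.10919317262325764 -0.009902361180896824 rot -2.751766637662861
```

Emit:
move_arm(moves=[0, 0, 0, 0, 0, 0, 0.06, 0, 0, 0, 0, 0, 0, 0.05])

```text
clock: 14.15
tool_pos: [0.5778, 0.0604, 0.1363]
orientation: [179.9, 0.0, 144.1]
force: [-0.3, 4.1, 6.2]
opening: 0.022
gripper_force: 30.0
```

```bash
python3 rel.py .578 .059 .1364 -51.9
```

```text
pos [0.57778156 0.06040119 0.13630816] ori [1.79911123e+02 4.57886652e-02 1.44130865e+02] j6 -151.11165833827337 F [-0.30655265  4.08283676  6.24743062] M [1.78921527 0.22651386 0.09084919]
shift cm -0.09980238044613318 -0.10074695983918576 -0.009183988705921409 rot -2.861801270812557
```

Emit:
move_arm(moves=[0, 0, 0, 0, 0, 0, 0.06, 0, 0, 0, 0, 0, 0, 0.05])

```text
clock: 14.35
tool_pos: [0.5778, 0.0604, 0.1363]
orientation: [179.9, 0.0, 137.8]
force: [-0.9, 4.5, 5.9]
opening: 0.0217
gripper_force: 30.0
```

```bash
python3 rel.py .578 .059 .1364 -51.9
```

```text
pos [0.57782387 0.06041098 0.13628684] ori [1.79906068e+02 4.01936436e-02 1.37835070e+02] j6 -157.41188032343413 F [-0.86588339  4.45018295  5.90282948] M [1.8291254  0.18217169 0.16738477]
shift cm -0.10776924835198867 -0.09276129918881733 -0.011316285956483596 rot -2.971683637531264
```

Emit:
move_arm(moves=[0, 0, 0, 0, 0, 0, 0.06, 0, 0, 0, 0, 0, 0, 0.05])

```text
clock: 14.55
tool_pos: [0.5779, 0.0602, 0.1363]
orientation: [179.9, 0.0, 131.6]
force: [-1.0, 2.9, 5.5]
opening: 0.022
gripper_force: 30.2
```

```bash
python3 rel.py .578 .059 .1364 -51.9; python3 - <<'E'
from h import *
p,d,m=snap("side"); save("s2.png",cv2.resize(p[160:250,260:350],None,fx=5,fy=5))
E
```

```text
pos [0.57787774 0.0602477  0.13631798] ori [1.79915967e+02 4.87784894e-02 1.31574586e+02] j6 -163.68533540637952 F [-1.04542499  2.91121494  5.48774802] M [1.3272719  0.0094672  0.60755569]
shift cm -0.10145287171266916 -0.07365081578222293 -0.008201530604884377 rot -3.0809496893319106
```

View pics/s2.png

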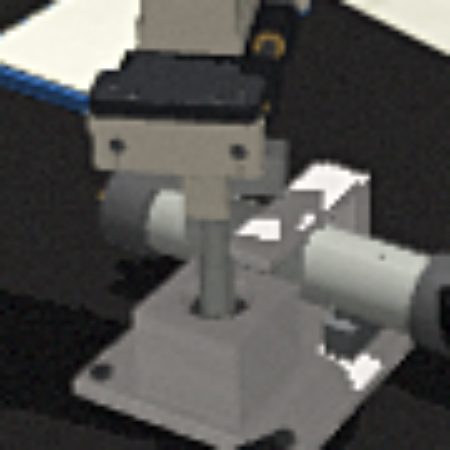

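The key stands upright in the bore at crop (218,305). The torque has jumped to 0.6 N m, which points to the stop, so I'll turn a little more to confirm.

Emit:
move_arm(moves=[0, 0, 0, 0, 0, 0, 0.04, 0, 0, 0, 0, 0, 0, 0.02, 0, 0, 0, 0, 0, 0, 0])

```text
clock: 14.9
tool_pos: [0.5779, 0.0602, 0.1363]
orientation: [179.9, 0.0, 128.2]
force: [-0.1, 3.6, 5.5]
opening: 0.0215
gripper_force: 30.1
```

```bash
python3 rel.py .578 .059 .1364 -51.9
```

```text
pos [0.57786574 0.06019733 0.13629659] ori [1.79918180e+02 4.59651457e-02 1.28236085e+02] j6 -167.02407631297416 F [-0.13150067  3.56409827  5.53865304] M [ 1.35297783 -0.01829136  0.53716678]
shift cm -0.1023559651526669 -0.06355774485462412 -0.010340979126360894 rot -3.1392175240772584
```

The stop is confirmed by the high, steady torque. Releasing and retracting straight up.

Emit:
move_arm(moves=[0, 0, 0, -0.05, 0, 0, -0.03, 5, 0, 0, 0, 0, 0, 0, 5, 0, 0, 0, 0, 0, 0, 5, 0, 0, 0, 0, 0, 0, 5, 0, 0, 0, 0, 0, 0, 5, 0, 0, 0, 0, 0, 0])

```text
clock: 15.5
tool_pos: [0.5771, 0.0597, 0.1358]
orientation: [-180.0, -0.0, 129.9]
force: [-0.3, -0.2, 0.8]
opening: 0.0492
gripper_force: 0.0
```

Emit:
move_arm(moves=[5, 0, 0, -1, 0, 0, 0, 5, 0, 0, -2, 0, 0, 0, 5, 0, 0, -3, 0, 0, 0, 5, 0, 0, -3, 0, 0, 0, 5, 0, 0, -2, 0, 0, 0, 5, 0, 0, 0, 0, 0, 0, 5, 0, 0, 0, 0, 0, 0])

```text
clock: 16.2
tool_pos: [0.5773, 0.06, 0.2468]
orientation: [179.9, 0.0, 129.9]
force: [0.3, 0.3, -0.5]
opening: 0.0499
gripper_force: 0.0
```

```bash
python3 - <<'E'
from h import *
p,d,m=snap("side"); P=pts(m,d); save("s3.png",cv2.resize(p[130:250,250:370],None,fx=5,fy=5))
S=P[(np.hypot(P[...,0]-.578,P[...,1]-.06)<.045)&(P[...,2]>.12)&(P[...,2]<.175)]
T=S[S[:,2]>.152]; print("bar z range",np.percentile(S[:,2],[2,50,98]),"top centre",T.mean(0),len(T))
print(ctrl.get_obs()["force"])
E
```

```text
bar z range [0.12383645 0.15215283 0.1597696 ] top centre [0.57508682 0.05584445 0.15707204] 184
[-0.42026228  1.29498304 -0.07696717]
```

View pics/s3.png

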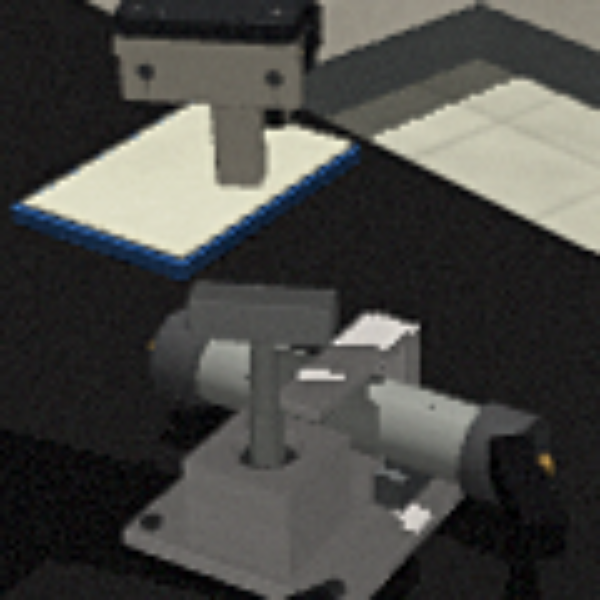

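The key stands upright in the bore, released, with its bar at crop (262,315), its top at about 0.159 m as it should be when home, and the gripper well clear. Handing in.

```bash
python3 -c "
from plant import ctrl
print(ctrl.close_job())"
```

```text
the job is handed in; nothing more can be done
None
```

The job is handed in: I pushed the larger key fully home, turned the screw clockwise until the torque rose sharply at its stop, and left the key standing released in the screw, clear of the smaller key, bottle and jar; no verdict was returned.

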